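# Seat the pan head and hold the belt tensioner back

## Task

Get the pan unit ready for its drive belt: take the loose camera head, stand it upright in the round collar on the chassis plate and, without dropping it, press it down with the hand onto the sprung pad until the pad is fully down and its catch keeps it there. Then let go of the head and, with the fingertips, push the sprung tensioner arm right back by its upright post, past the click to its stop; it would spring forward again, so finish while still pushing and holding it there, with the head left seated. Leave the dome camera, the carton and the meter where they are.

Things in the scene. Friction and masses are not known exactly. Their poses are not given: they have to be found in the camera images.
- head_center (a point): The loose camera head: white upright cylinder 58 mm in diameter and 58 mm tall (foot chamfered 4 mm) with a black dome on top, 84 mm tall overall, about 0.28 kg. The point lies on its axis, 42 mm above its flat underside; z is up its axis. It stands on the bench to the right of the chassis. The cylinder is grasped from the sides anywhere round (58 mm wide).
- chassis: The fixed chassis plate of the pan unit, aluminium, 200 (its x) x 300 (its y) x 10 mm, fastened to the bench; origin at the centre of its underside, z up. On it stand the collar, a motor with a pulley (48 mm wide, 76 mm tall, at x -45, y +115 mm) and the tensioner arm; its other small parts are at most 33 mm above the bench.
- collar (a point): Centre of the mouth of the steel collar on the chassis plate (at its x 0, y -75 mm), at rim height, 31 mm above the bench. Inner diameter 66 mm, outer 74 mm. The sprung pad inside lies 5 mm below the rim when up and 15 mm below it when fully down; a head seated fully home has its point head_center 27 mm above this point. Axes as the chassis.
- pad (a joint): Travel of the round sprung pad inside the collar, m: 0 = up, 0.010 = fully down on its stop. Pushing it down takes 2 N at first, up to about 10 N near 0.004; past about 0.007 a catch pulls it down and keeps it there when let go. The head's weight alone does not push it down.
- tensioner (a joint): Angle of the sprung tensioner arm about its upright pivot, rad: 0 = sprung forward (start), 0.60 = against its stop, growing counter-clockwise seen from above (the post moves towards the chassis' +x). At the post it pushes back with 4 N at first, about 8.5 N near 0.33, clicks over at 0.40, then about 4.5 N, rising to 9 N at the stop. It springs back to 0 when let go.
- tensioner_post (a point): Upright round steel post at the free end of the tensioner arm, 14 mm in diameter, from 32 to 85 mm above the bench, 115 mm from the pivot; the point is on its axis 60 mm above the bench and moves with the arm. At the start the arm lies 0.45 rad off the chassis' -y, leaning to its -x; pushing the post from its -x side drives the arm back.
- tensioner_pivot (a point): On the axis of the tensioner's pivot (chassis x +60, y +130 mm), 60 mm above the bench, level with the post's point. Axes as the chassis. The flat arm is 16 mm wide, its top 32 mm above the bench; a black idler roller (22 mm wide, top at 74 mm) stands on it 60 mm from the pivot.
- dome_camera: Bystander: a whole white dome camera with black dome, 104 mm wide, 76 mm tall, standing loose; origin at the centre of its underside.
- carton: Bystander: a small carton with a red band, 80 x 100 x 65 mm, loose; origin at the centre of its underside.
- meter: Bystander: an orange hand meter lying loose, 130 x 70 x 30 mm; origin at the centre of its underside.
Mind the look-alikes: they are no part of the job. Leave any blue look-alike of the part that bears head_center alone.

How it is judged:
On the way, in this order (a step that is already met when the one before it is completed fails the run):
1. the fingers hold or press the camera head upright in the collar with the pad under it fully down (value of joint pad above 0.0085 m and horizontal distance between head_center and collar below 0.006 m and angle between head_center's own z axis and vertical below 0.09 rad and z of head_center in the frame of collar below 0.031 m and contact force between the fingers and head above 1 N), for 0.1 s.
2. the fingers hold the tensioner arm back past its click (value of joint tensioner above 0.48 rad and contact force between the fingers and tensioner above 1 N), for 0.3 s.
At the end, for the whole second after the job is handed in: Head upright (0.09 rad) in the collar within 6 mm of centre, at most 4 mm above fully home, at rest, untouched by the fingers, pad at least 8.5 mm down; the fingers press the tensioner arm with over 1 N and keep it still beyond 0.48 rad (click 0.40, stop 0.60) (all of step 2 and value of joint pad above 0.0085 m and horizontal distance between head_center and collar below 0.006 m and angle between head_center's own z axis and vertical below 0.09 rad and z of head_center in the frame of collar below 0.031 m and contact force between the fingers and head below 0.1 N and velocity of joint tensioner between -0.15 and 0.15 rad/s and linear speed of head below 0.03 m/s); the arm keeps its last pose, push and grip.
It fails at once if the head is dropped (falls free at over 0.6 m/s) (linear speed of head above 0.6 m/s and contact force between the fingers and head below 0.05 N).
It fails at once if the dome camera is pushed more than 30 mm from its place (distance of dome_camera from where it was at the start of the episode above 0.03 m).
It fails at once if the carton is pushed more than 30 mm from its place (distance of carton from where it was at the start of the episode above 0.03 m).
It fails at once if the meter is pushed more than 30 mm from its place (distance of meter from where it was at the start of the episode above 0.03 m).
It also fails if it takes over 53 s, if anything falls off the work surface, if the arm or the gripper's body presses on something with over 40 N, if the wrist force passes 120 N, or if a joint passes its speed limit or range.

## Robot

A 7-joint arm with a two-finger parallel gripper is mounted at the origin on the work surface. World frame = base frame: x ahead of the robot, y to its left, z up, the work surface at z = 0. Lengths are in m, angles in rad, forces in N, time in s.
With the tool pointing down it reaches from about 0.425 to 0.875 m from the base axis. Payload 8.4 kg.
Tool frame: the origin (TCP) lies midway between the tips of the shut fingers; the grasp point (between the pads) lies 19 mm behind it (grip_depth is the distance from the TCP to the grasp point, in m); z points along the fingers, y is the line along which they close (so a half turn about z gives the same grasp; the last joint's range is limited). The gripper opens to 85 mm and grips with 20 to 120 N. Pads are 22 mm wide; open, the fingers measure 114 mm over their backs; the gripper's body (76 mm by 85 mm) begins 54 mm behind the grasp point. The pads swing forward as they close: fully open they stand 13 mm farther back than shut.
Start: joints at [-1.307, 0.333, 0.04, 1.465, -0.013, 1.343, -0.059], TCP at [0.231, 0.608, 0.231] pointing down, gripper open.
Joint ranges: [-2.58, 2.58], [-0.38, 2.09], [-1.3, 1.39], [0.25, 2.4], [-1.5, 4.64], [0.08, 2.09], [-2.65, 2.65]. Speed limits (rad/s): [2.22, 2.22, 2.79, 2.79, 3.14, 3.14, 3.14].

## Interface

Orientations are given as a unit quaternion [x, y, z, w].
In Python, from workcell import observe, capture, job_done, grip_depth gives the robot as it stands. The module is installed in compiled form; this text tells all that it offers.
- The arm moves only by the tool carry_out, never from a script. Its argument "motion" is a list of rows, each an object of numbers: "tx", "ty", "tz": the shift along the tool's x, y, z in mm; "ax", "ay", "az": the turn, a rotation vector about the tool's x, y, z in degrees; "claw": the gripper command: -1 is shut, 1 is fully open, values between are in proportion. In form: [{"tx": .., "ty": .., "tz": .., "ax": .., "ay": .., "az": .., "claw": ..}, ...]. A call has exactly 8 rows; each row shifts and turns the commanded pose from where the row before left it, along the tool's axes as they then stand; what a row does not reach is not made up. A row lasts 1/10 s, in which the tool goes at most 50 mm and 8.59 degrees, less where a joint would pass 70% of its speed; a pose out of reach is approached as far as the arm can. A call is refused whole if a number of a shift passes 50 or a number of a turn 8.59, either way. A call with a gripper value outside its range is refused whole. The fingers move at their own pace and stop on an object; the grip force is fixed at half the most. Time passes only in rows, so rows that do not move let the fingers close, or fill a call up. It gives the time, the measured TCP pose, the force, the opening and the grip force at its end, in the units of the state.
- observe(): the state, without advancing time (a new reading comes with each control period).
- capture(name): name is "scene" or "top" or "wrist"; returns a dict with "image" (420x560x3 uint8, red, green, blue), "vertical_fov" (degrees; the focal length in pixels is half the picture's height over the tangent of half this angle, whatever the lens; pixels are square), "cx", "cy" (the principal point, pixels), "position" and "orientation" of the camera in the world. Camera axes: x right, y down, z forward; pixel columns grow to the right and rows downward; lengths in m; the calibration is good to about 2 mm. A picture is of the moment at which its call begins. There is no depth.
- job_done(): hands the job in; it is judged then, once.
The state is a dict: "time": time; "joints": joint angles; "joint_vel": joint speeds; "joint_efforts": joint torques, N m; "ee_pos": TCP position; "tool_rot": TCP orientation; "ft_force": force on the tool from outside, world axes, zero at the start; "ft_torque": the same for the moment, N m; "gripper_width": finger opening in m; "gripper_force": force on a finger pad.
Only numpy, scipy, OpenCV 4.12 (cv2) and the standard library are available. Lean on these libraries where they do the work, as an engineer would, in place of code of your own. Each camera call takes 0.05 s, during which the arm holds its last target. There are 200 camera calls.

## Working session

There is one attempt and no reset: what is moved stays moved. The work goes in short steps, Python scripts to look and compute and a tool call to move; the robot and the scene stay as the last step left them, time stands still between calls to the robot, and variables do not carry over. Pictures are saved under pics/ and viewed, at most 10 in all, crops included, and the job is handed in when it is done.

Besides the shell and the picture viewer there is one more tool, called after "Request:" by a JSON object that holds its "fn" and its "kwargs", one argument or row to a line. carry_out: Moves the arm, as the interface text tells. Its arguments: {"type":"object","properties":{"motion":{"type":"array","items":{"type":"object","properties":{"tx":{"type":"number"},"ty":{"type":"number"},"tz":{"type":"number"},"ax":{"type":"number"},"ay":{"type":"number"},"az":{"type":"number"},"claw":{"type":"number"}}}}},"required":["motion"]}

```bash
mkdir -p pics
cat > h.py <<'E'
import numpy as np,cv2
from scipy.spatial.transform import Rotation as R
from workcell import observe,capture,job_done,grip_depth
def shot(n,f=None):
    c=capture(n)
    if f: cv2.imwrite('pics/'+f+'.png',c['image'][:,:,::-1])
    c['f']=210/np.tan(np.radians(c['vertical_fov'])/2); c['R']=R.from_quat(c['orientation']).as_matrix(); c['p']=np.array(c['position']); return c
def ray(c,u,v,z):
    d=c['R']@np.array([(u-c['cx'])/c['f'],(v-c['cy'])/c['f'],1]); return c['p']+d*(z-c['p'][2])/d[2]
def proj(c,P):
    q=c['R'].T@(np.array(P)-c['p']); return q[:2]/q[2]*c['f']+[c['cx'],c['cy']]
E
python3 - <<'E'
from h import *
a=shot('scene','s1');b=shot('top','t1')
for c in(a,b): print(c['p'],c['R'].round(3).tolist(),c['f'],c['cx'],c['cy'])
s=observe();print(s['time'],s['ee_pos'],R.from_quat(s['tool_rot']).as_matrix().round(3).tolist(),grip_depth, s['gripper_width'])
E
```

```text
[1.39926322 0.11253978 1.07196092] [[-0.162, 0.757, -0.633], [0.987, 0.127, -0.102], [0.003, -0.641, -0.768]] 401.96655070511196 279.50341781206447 212.70221606097525
[ 0.48659312 -0.05220862  1.44323675] [[-0.012, -0.998, 0.057], [-1.0, 0.013, 0.02], [-0.02, -0.056, -0.998]] 500.4239789869938 283.9378981575735 204.69914702100695
0.1 [0.23054368 0.60729702 0.23050745] [[-0.935, 0.355, -0.0], [0.355, 0.935, -0.001], [-0.0, -0.001, -1.0]] 0.0187 0.08537958471485953
```

View pics/s1.png

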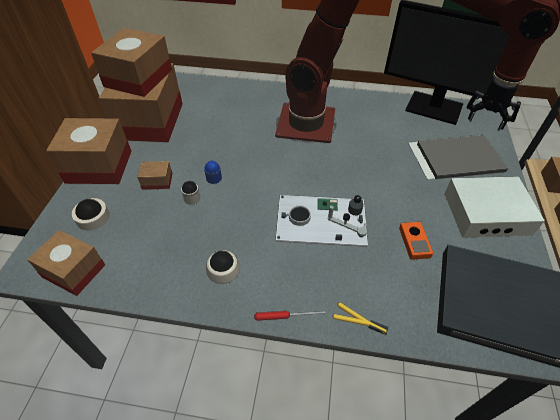

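View pics/t1.png

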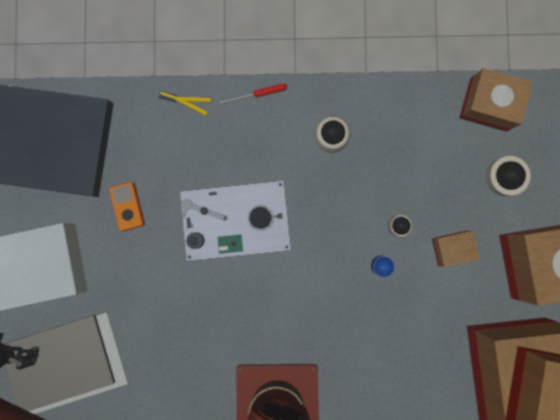

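Scene: the head is at top-view (401,225), collar (261,217), post (225,217), pivot (188,206) and motor (195,240). The blue look-alike is at (383,266). Next I'll measure these.

```bash
cat > m.py <<'E'
from h import *
b=shot('top'); im=b['image'].astype(int); hsv=cv2.cvtColor(b['image'],cv2.COLOR_RGB2HSV); g=im.min(2)
m=np.zeros(g.shape,np.uint8); m[170:270,170:300]=(g[170:270,170:300]>140)*255
cs=cv2.findContours(m,0,2)[0]; k=max(cs,key=cv2.contourArea); r=cv2.minAreaRect(k); bx=cv2.boxPoints(r)
print('plate',r)
W=np.array([ray(b,*p,0.010) for p in bx]);print(W.round(4).tolist()); C=W.mean(0)
# long edge direction
e=[W[1]-W[0],W[2]-W[1]]; L=max(e,key=np.linalg.norm); L=L*np.sign(L[1]); print([np.linalg.norm(x) for x in e]); yaw=np.arctan2(-L[0],L[1]); print('C',C,'yaw',yaw)
Rz=R.from_euler('z',yaw).as_matrix()
for n,p in dict(collar=(0,-.075,.031),post=(.01,.0265,.085),pivot=(.06,.13,.06),motor=(-.045,.115,.076)).items():
    P=Rz@np.array(p)+[C[0],C[1],0]; print(n,P.round(4),proj(b,P).round(1))
def blob(box,mask,z,n):
    u0,u1,v0,v1=box; s=(mask[v0:v1,u0:u1]*255).astype(np.uint8)
    k=max(cv2.findContours(s,0,2)[0],key=cv2.contourArea); (u,v),rad=cv2.minEnclosingCircle(k);M=cv2.moments(k)
    cu,cv_=M['m10']/M['m00']+u0,M['m01']/M['m00']+v0
    print(n,(cu,cv_),rad,ray(b,cu,cv_,z).round(4)); 
blob((380,425,205,250),g>120,.055,'head white')
blob((380,425,205,250),im.max(2)<50,.065,'head dome')
blob((243,280,200,236),im.max(2)<60,.026,'collar')
print(im[217,235:290].min(1), im[225,380:425].min(1))
E
python3 m.py
```

```text
plate ((234.58114624023438, 220.28469848632812), (68.87382507324219, 103.17354583740234), 84.0938491821289)
[[0.6103, 0.2761, 0.01], [0.637, -0.0204, 0.01], [0.4404, -0.0384, 0.01], [0.4133, 0.2557, 0.01]]
[np.float64(0.29775257053949467), np.float64(0.1974662188102067)]
C [0.52527243 0.11826389 0.01      ] yaw 0.08988885606332365
collar [0.532  0.0436 0.031 ] [260.  217.3]
post [0.5329 0.1456 0.085 ] [221.2 216.8]
pivot [0.5734 0.2531 0.06  ] [183.9 203. ]
motor [0.4701 0.2288 0.076 ] [191.5 240.2]
head white (402.0, 235.44444444444446) 2.5000998973846436 [ 0.4764 -0.3495  0.055 ]
head dome (400.87230046948355, 225.40657276995304) 8.066293716430664 [ 0.5039 -0.345   0.065 ]
collar (260.08122157244964, 217.42495126705654) 9.550810813903809 [0.5317 0.0436 0.026 ]
[157 157 156 157 156 157 156 157 157 157 157 154 147 125  92  62  52  49
  50  48  51  47  48  49  47  49  49  47  50  47  48  50  48  46  48  54
  80 110 118 122 121 111  97  81  76  76  88 115 141 154 155 148 128 107
 100] [ 98  99  98 100  99 100  98  92  86  88 104 102  76  47  35  35  40  40
  44  48  52  53  51  47  44  40  39  34  36  49  81 107 112 103 100 100
  98  99  99  98  99 100 100  99  98]
```

Request:
{"fn": "carry_out", "kwargs": {
  "motion": [
    {"tx": -25,"ty": -37,"tz": -3,"az": -3.25,"claw": 1},
    {"tx": -25,"ty": -37,"tz": -3,"az": -3.25,"claw": 1},
    {"tx": -25,"ty": -37,"tz": -3,"az": -3.25,"claw": 1},
    {"tx": -25,"ty": -37,"tz": -3,"az": -3.25,"claw": 1},
    {"tx": -25,"ty": -37,"tz": -3,"az": -3.25,"claw": 1},
    {"tx": -25,"ty": -37,"tz": -3,"az": -3.25,"claw": 1},
    {"tx": -25,"ty": -37,"tz": -3,"az": -3.25,"claw": 1},
    {"tx": -25,"ty": -37,"tz": -3,"az": -3.25,"claw": 1}
  ]
}}

```text
$.motion[0]: bad value
```

```bash
cat >> h.py <<'E'
def st():
    s=observe(); M=R.from_quat(s['tool_rot']).as_matrix(); p=np.array(s['ee_pos'])
    print('t',round(s['time'],2),'p',p.round(4),'yaw',np.degrees(np.arctan2(M[1,0],M[0,0])).round(2),'tz',M[:,2].round(3),'F',np.round(s['ft_force'],2),'w',round(s['gripper_width'],4),'gf',np.round(s['gripper_force'],1)); return p,M
def go(x,y,z):
    p,M=st(); print('tool mm',(M.T@(np.array([x,y,z])-p)*1000).round(1))
E
python3 -c "
from h import *
go(.504,-.345,.20);print(np.round(observe()['joints'],2))"
```

```text
t 0.15 p [0.2306 0.6073 0.2306] yaw 159.21 tz [-0.    -0.001 -1.   ] F [-0.19 -0.31 -0.58] w 0.0852 gf 0.0
tool mm [-593.6 -793.3   31.7]
[-1.31  0.33  0.04  1.47 -0.01  1.34 -0.06]
```

Request:
{"fn": "carry_out", "kwargs": {
  "motion": [
    {"tx": -25,"ty": -37,"tz": -3,"ax": 0,"ay": 0,"az": -3.25,"claw": 1},
    {"tx": -25,"ty": -37,"tz": -3,"ax": 0,"ay": 0,"az": -3.25,"claw": 1},
    {"tx": -25,"ty": -37,"tz": -3,"ax": 0,"ay": 0,"az": -3.25,"claw": 1},
    {"tx": -25,"ty": -37,"tz": -3,"ax": 0,"ay": 0,"az": -3.25,"claw": 1},
    {"tx": -25,"ty": -37,"tz": -3,"ax": 0,"ay": 0,"az": -3.25,"claw": 1},
    {"tx": -25,"ty": -37,"tz": -3,"ax": 0,"ay": 0,"az": -3.25,"claw": 1},
    {"tx": -25,"ty": -37,"tz": -3,"ax": 0,"ay": 0,"az": -3.25,"claw": 1},
    {"tx": -25,"ty": -37,"tz": -3,"ax": 0,"ay": 0,"az": -3.25,"claw": 1}
  ]
}}

```text
time: 0.95
ee_pos: [0.3787, 0.2838, 0.2555]
tool_rot: [-0.047, 0.999, 0.0, -0.0]
ft_force: [1.5, 1.2, 0.1]
gripper_width: 0.0856
gripper_force: 0.0
```

```bash
python3 -c "
from h import *
go(.504,-.345,.20);print(np.round(observe()['joints'],2))"
```

```text
t 0.95 p [0.3787 0.2838 0.2555] yaw -174.64 tz [-0.  0. -1.] F [1.54 1.23 0.08] w 0.0856 gf 0.0
tool mm [ -66.  -637.8   55.2]
[-0.98 -0.05  0.24  1.85  0.01  1.34  0.92]
```

Request:
{"fn": "carry_out", "kwargs": {
  "motion": [
    {"tx": -15,"ty": -40,"tz": 0,"ax": 0,"ay": 0,"az": 0,"claw": 1},
    {"tx": -15,"ty": -40,"tz": 0,"ax": 0,"ay": 0,"az": 0,"claw": 1},
    {"tx": -15,"ty": -40,"tz": 0,"ax": 0,"ay": 0,"az": 0,"claw": 1},
    {"tx": -15,"ty": -40,"tz": 0,"ax": 0,"ay": 0,"az": 0,"claw": 1},
    {"tx": -15,"ty": -40,"tz": 0,"ax": 0,"ay": 0,"az": 0,"claw": 1},
    {"tx": -15,"ty": -40,"tz": 0,"ax": 0,"ay": 0,"az": 0,"claw": 1},
    {"tx": -15,"ty": -40,"tz": 0,"ax": 0,"ay": 0,"az": 0,"claw": 1},
    {"tx": -15,"ty": -40,"tz": 0,"ax": 0,"ay": 0,"az": 0,"claw": 1}
  ]
}}

```text
time: 1.75
ee_pos: [0.5273, -0.0238, 0.2554]
tool_rot: [-0.046, 0.999, 0.0, 0.0]
ft_force: [-0.3, 0.8, -0.9]
gripper_width: 0.0851
gripper_force: 0.0
```

Request:
{"fn": "carry_out", "kwargs": {
  "motion": [
    {"tx": 7,"ty": -40,"tz": 5,"ax": 0,"ay": 0,"az": 0,"claw": 1},
    {"tx": 7,"ty": -40,"tz": 5,"ax": 0,"ay": 0,"az": 0,"claw": 1},
    {"tx": 7,"ty": -40,"tz": 5,"ax": 0,"ay": 0,"az": 0,"claw": 1},
    {"tx": 7,"ty": -40,"tz": 5,"ax": 0,"ay": 0,"az": 0,"claw": 1},
    {"tx": 7,"ty": -40,"tz": 5,"ax": 0,"ay": 0,"az": 0,"claw": 1},
    {"tx": 7,"ty": -40,"tz": 5,"ax": 0,"ay": 0,"az": 0,"claw": 1},
    {"tx": 7,"ty": -30,"tz": 5,"ax": 0,"ay": 0,"az": 0,"claw": 1},
    {"tx": 0,"ty": 0,"tz": 0,"ax": 0,"ay": 0,"az": 0,"claw": 1}
  ]
}}

```text
time: 2.55
ee_pos: [0.5001, -0.3003, 0.2197]
tool_rot: [-0.042, 0.999, -0.001, -0.001]
ft_force: [0.1, -0.6, -0.5]
gripper_width: 0.0854
gripper_force: 0.0
```

```bash
python3 -c "
from h import *
go(.504,-.345,.20);print(np.round(observe()['joints'],2)); c=shot('wrist','w1');print(c['p'],c['R'].round(3).tolist(),c['f'],c['cx'],c['cy'],proj(c,[.504,-.345,.084]),proj(c,[.504,-.345,.058]))"
```

```text
t 2.55 p [ 0.5001 -0.3003  0.2197] yaw -175.17 tz [-0.002 -0.002 -1.   ] F [ 0.06 -0.6  -0.53] w 0.0854 gf 0.0
tool mm [ -0.2 -44.8  19.8]
[-0.24  0.26  0.85  1.68 -0.2   1.29  2.3 ]
[ 0.42620413 -0.30635007  0.36326463] [[-0.084, 0.954, 0.286], [0.996, 0.081, 0.022], [-0.002, 0.287, -0.958]] 300.7962958360113 280.44113597775544 202.6756293917438 [234.1765717  193.19502579] [237.9019592  186.78849664]
```

View pics/w1.png

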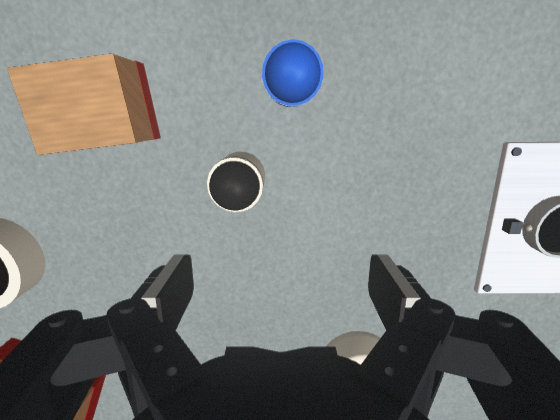

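The wrist view shows the head's rim centred near (235,184), close to the prediction, with the blue look-alike at (293,72). I'll refine the position from the rim.

Run:
```python
from h import *
go(.504,-.345,.12)
c=shot('wrist'); g=c['image'].min(2)
m=np.zeros(g.shape,np.uint8); m[150:222,195:275]=(g[150:222,195:275]>175)*255
k=np.vstack([q for q in cv2.findContours(m,0,1)[0] if len(q)>8]); h=cv2.convexHull(k); e=cv2.fitEllipse(h); print(e)
P=ray(c,*e[0],.058); print(P, 'dia mm',e[1][1]/c['f']*np.linalg.norm(P-c['p'])); go(P[0],P[1],.12)
```

```text
t 2.6 p [ 0.5012 -0.2978  0.2198] yaw -175.05 tz [-0.002 -0.001 -1.   ] F [-0.51  0.46 -0.45] w 0.0856 gf 0.0
tool mm [  1.1 -47.2  99.8]
((231.62939453125, 183.20492553710938), (53.811893463134766, 56.76270294189453), 122.79397583007812)
[ 0.50202587 -0.34895047  0.058     ] dia mm 0.059922655837155524
t 2.65 p [ 0.5021 -0.296   0.22  ] yaw -174.89 tz [-0.001  0.    -1.   ] F [ 0.83 -0.14 -0.43] w 0.0853 gf 0.0
tool mm [  4.7 -52.8 100. ]
```

Request:
{"fn": "carry_out", "kwargs": {
  "motion": [
    {"tx": 2,"ty": -20,"tz": 10,"ax": 0,"ay": 0,"az": 0,"claw": 1},
    {"tx": 2,"ty": -20,"tz": 10,"ax": 0,"ay": 0,"az": 0,"claw": 1},
    {"tx": 0,"ty": -12,"tz": 10,"ax": 0,"ay": 0,"az": 0,"claw": 1},
    {"tx": 0,"ty": 0,"tz": 20,"ax": 0,"ay": 0,"az": 0,"claw": 1},
    {"tx": 0,"ty": 0,"tz": 20,"ax": 0,"ay": 0,"az": 0,"claw": 1},
    {"tx": 0,"ty": 0,"tz": 0,"ax": 0,"ay": 0,"az": 0,"claw": 1},
    {"tx": 0,"ty": 0,"tz": 0,"ax": 0,"ay": 0,"az": 0,"claw": 1},
    {"tx": 0,"ty": 0,"tz": 0,"ax": 0,"ay": 0,"az": 0,"claw": 1}
  ]
}}

```text
time: 3.45
ee_pos: [0.5041, -0.3475, 0.1515]
tool_rot: [-0.046, 0.999, -0.0, 0.001]
ft_force: [0.3, 0.4, -0.1]
gripper_width: 0.0855
gripper_force: 0.0
```

Run:
```python
from h import *
c=shot('wrist','w2'); go(.502,-.349,.024); print(proj(c,[.502,-.349,.058]))
```

```text
t 3.5 p [ 0.5041 -0.3476  0.1516] yaw -174.76 tz [ 0.002 -0.001 -1.   ] F [-1.08 -0.13  0.66] w 0.0854 gf 0.0
tool mm [  2.4  -1.1 127.6]
[279.08769625 203.20575399]
```

View pics/w2.png

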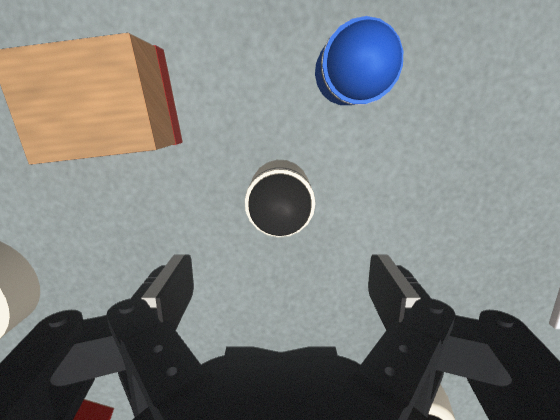

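The rim centre is at (280,203), matching the prediction of (279,203). Descend and grip.

Request:
{"fn": "carry_out", "kwargs": {
  "motion": [
    {"tx": 2,"ty": 0,"tz": 20,"ax": 0,"ay": 0,"az": 0,"claw": 1},
    {"tx": 0,"ty": 0,"tz": 25,"ax": 0,"ay": 0,"az": 0,"claw": 1},
    {"tx": 0,"ty": 0,"tz": 25,"ax": 0,"ay": 0,"az": 0,"claw": 1},
    {"tx": 0,"ty": 0,"tz": 25,"ax": 0,"ay": 0,"az": 0,"claw": 1},
    {"tx": 0,"ty": 0,"tz": 20,"ax": 0,"ay": 0,"az": 0,"claw": 1},
    {"tx": 0,"ty": 0,"tz": 10,"ax": 0,"ay": 0,"az": 0,"claw": 1},
    {"tx": 0,"ty": 0,"tz": 0,"ax": 0,"ay": 0,"az": 0,"claw": 1},
    {"tx": 0,"ty": 0,"tz": 0,"ax": 0,"ay": 0,"az": 0,"claw": 1}
  ]
}}

```text
time: 4.3
ee_pos: [0.502, -0.3482, 0.0264]
tool_rot: [-0.045, 0.999, -0.0, 0.001]
ft_force: [0.1, -0.1, -0.3]
gripper_width: 0.0854
gripper_force: 0.0
```

Request:
{"fn": "carry_out", "kwargs": {
  "motion": [
    {"tx": 0,"ty": 0,"tz": 0,"ax": 0,"ay": 0,"az": 0,"claw": 0.5},
    {"tx": 0,"ty": 0,"tz": 0,"ax": 0,"ay": 0,"az": 0,"claw": 0.2},
    {"tx": 0,"ty": 0,"tz": 0,"ax": 0,"ay": 0,"az": 0,"claw": -1},
    {"tx": 0,"ty": 0,"tz": 0,"ax": 0,"ay": 0,"az": 0,"claw": -1},
    {"tx": 0,"ty": 0,"tz": 0,"ax": 0,"ay": 0,"az": 0,"claw": -1},
    {"tx": 0,"ty": 0,"tz": 0,"ax": 0,"ay": 0,"az": 0,"claw": -1},
    {"tx": 0,"ty": 0,"tz": 0,"ax": 0,"ay": 0,"az": 0,"claw": -1},
    {"tx": 0,"ty": 0,"tz": 0,"ax": 0,"ay": 0,"az": 0,"claw": -1}
  ]
}}

```text
time: 5.1
ee_pos: [0.5021, -0.3483, 0.0268]
tool_rot: [-0.045, 0.999, -0.0, 0.001]
ft_force: [-1.2, 0.5, 7.3]
gripper_width: 0.0563
gripper_force: 63.2
```

Request:
{"fn": "carry_out", "kwargs": {
  "motion": [
    {"tx": 0,"ty": 0,"tz": -5,"ax": 0,"ay": 0,"az": 0,"claw": -1},
    {"tx": 0,"ty": 0,"tz": -15,"ax": 0,"ay": 0,"az": 0,"claw": -1},
    {"tx": 0,"ty": 0,"tz": -20,"ax": 0,"ay": 0,"az": 0,"claw": -1},
    {"tx": 0,"ty": 0,"tz": -20,"ax": 0,"ay": 0,"az": 0,"claw": -1},
    {"tx": 0,"ty": 0,"tz": -10,"ax": 0,"ay": 0,"az": 0,"claw": -1},
    {"tx": 0,"ty": 0,"tz": 0,"ax": 0,"ay": 0,"az": 0,"claw": -1},
    {"tx": 0,"ty": 0,"tz": 0,"ax": 0,"ay": 0,"az": 0,"claw": -1},
    {"tx": 0,"ty": 0,"tz": 0,"ax": 0,"ay": 0,"az": 0,"claw": -1}
  ]
}}

```text
time: 5.9
ee_pos: [0.5009, -0.3473, 0.0944]
tool_rot: [-0.046, 0.999, 0.0, -0.001]
ft_force: [-1.2, 0.3, -2.9]
gripper_width: 0.0567
gripper_force: 64.3
```

Run:
```python
from h import *
go(.532,.0436,.12); c=shot('wrist','w3'); print(np.round(observe()['joints'],2))
```

```text
t 5.9 p [ 0.5009 -0.3473  0.0944] yaw -174.78 tz [-0.001  0.001 -1.   ] F [-1.17  0.33 -2.88] w 0.0567 gf 64.3
tool mm [-66.5 386.5 -25.4]
[-0.09  0.45  0.79  1.75 -0.36  1.09  2.49]
```

View pics/w3.png

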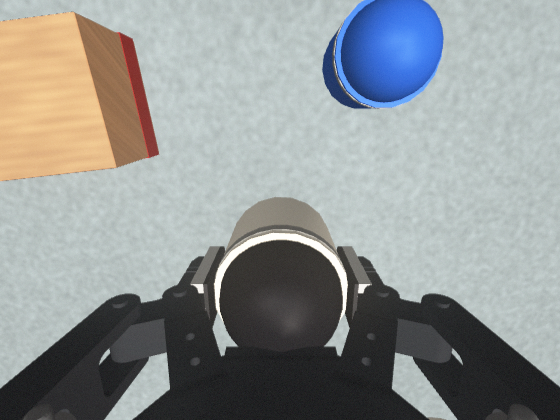

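The head is held, with the rim's top edge near (281,232). Moving to above the collar.

Request:
{"fn": "carry_out", "kwargs": {
  "motion": [
    {"tx": -2,"ty": 10,"tz": -10,"ax": 0,"ay": 0,"az": 0,"claw": -1},
    {"tx": -4,"ty": 20,"tz": -10,"ax": 0,"ay": 0,"az": 0,"claw": -1},
    {"tx": -5,"ty": 30,"tz": -5,"ax": 0,"ay": 0,"az": 0,"claw": -1},
    {"tx": -5,"ty": 30,"tz": 0,"ax": 0,"ay": 0,"az": 0,"claw": -1},
    {"tx": -5,"ty": 30,"tz": 0,"ax": 0,"ay": 0,"az": 0,"claw": -1},
    {"tx": -5,"ty": 30,"tz": 0,"ax": 0,"ay": 0,"az": 0,"claw": -1},
    {"tx": -5,"ty": 30,"tz": 0,"ax": 0,"ay": 0,"az": 0,"claw": -1},
    {"tx": -5,"ty": 30,"tz": 0,"ax": 0,"ay": 0,"az": 0,"claw": -1}
  ]
}}

```text
time: 6.75
ee_pos: [0.518, -0.1335, 0.1207]
tool_rot: [-0.046, 0.999, 0.0, 0.0]
ft_force: [0.1, 0.0, -2.9]
gripper_width: 0.0564
gripper_force: 64.4
```

Request:
{"fn": "carry_out", "kwargs": {
  "motion": [
    {"tx": -5,"ty": 30,"tz": 0,"ax": 0,"ay": 0,"az": 0,"claw": -1},
    {"tx": -5,"ty": 30,"tz": 0,"ax": 0,"ay": 0,"az": 0,"claw": -1},
    {"tx": -5,"ty": 30,"tz": 0,"ax": 0,"ay": 0,"az": 0,"claw": -1},
    {"tx": -5,"ty": 25,"tz": 0,"ax": 0,"ay": 0,"az": 0,"claw": -1},
    {"tx": -3,"ty": 15,"tz": 0,"ax": 0,"ay": 0,"az": 0,"claw": -1},
    {"tx": 0,"ty": 10,"tz": 0,"ax": 0,"ay": 0,"az": 0,"claw": -1},
    {"tx": 0,"ty": 0,"tz": 0,"ax": 0,"ay": 0,"az": 0,"claw": -1},
    {"tx": 0,"ty": 0,"tz": 0,"ax": 0,"ay": 0,"az": 0,"claw": -1}
  ]
}}

```text
time: 7.55
ee_pos: [0.5281, 0.005, 0.1204]
tool_rot: [-0.045, 0.999, -0.0, -0.0]
ft_force: [-0.3, -0.0, -2.3]
gripper_width: 0.0566
gripper_force: 64.4
```

Run:
```python
from h import *
go(.532,.0436,.09); c=shot('wrist','w4');p=np.array(observe()['ee_pos'])
print(proj(c,[.532,.0436,.031]))
hz=p[2]+.0314; g=c['image'].min(2)
m=np.zeros(g.shape,np.uint8); m[222:330,200:360]=(g[222:330,200:360]>175)*255
ks=[q.reshape(-1,2) for q in cv2.findContours(m,0,1)[0] if len(q)>20]
for q in ks: print(len(q),q.min(0),q.max(0))
for t in (225,228,230,232,234): print(t,ray(c,280.5,t,hz).round(4),g[t,278:284])
for t in (210,215,220): print(g[280,t],g[280,560-t])
```

```text
t 7.55 p [0.5281 0.005  0.1204] yaw -174.85 tz [-0.    -0.001 -1.   ] F [-0.33 -0.03 -2.35] w 0.0566 gf 64.4
tool mm [-7.3 38.1 30.4]
[327.21382001 215.94673028]
450 [214 233] [346 319]
56 [345 232] [359 255]
225 [0.497  0.0021 0.1518] [68 67 67 72 72 71]
228 [0.4983 0.0022 0.1518] [66 67 64 65 64 64]
230 [0.4992 0.0023 0.1518] [109 107 110 119 121 122]
232 [0.5    0.0024 0.1518] [95 94 94 97 98 94]
234 [0.5009 0.0024 0.1518] [224 219 221 219 220 221]
39 43
212 224
218 141
```

View pics/w4.png

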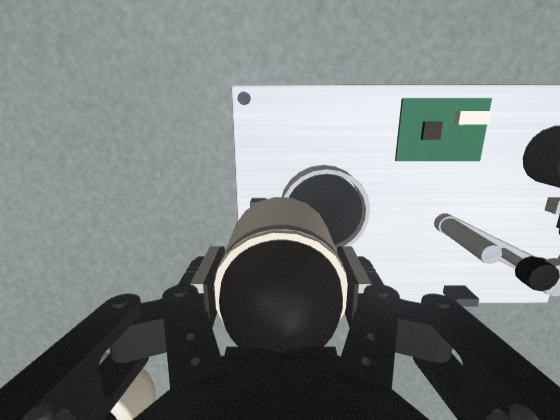

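The held head's axis is within 1.5 mm of the TCP. The collar shows at about (326,212), partly hidden by the head. I'll check its position against this view.

Run:
```python
from h import *
c=shot('wrist'); g=c['image'].min(2)
t=np.linspace(0,6.283,181)
for r in(.033,.037):
    q=np.array([proj(c,[.532+r*np.cos(a),.0436+r*np.sin(a),.031]) for a in t]); print(r,q.min(0),q.max(0))
print('row205',g[205,276:300],g[205,350:378]); print('col327',g[158:184,327])
```

```text
0.033 [287.32728824 176.32663184] [368.03077114 252.52067968]
0.037 [282.44907438 171.31243381] [372.94973148 256.77509938]
row205 [ 96 101  98 100  97  97  97  97  96  98  99  96  96  96  96  94  96  95
  96  94  90  94  97  94] [ 57  58  55  58  57  58  56  54  57  54  56  58  76  92  92 115 198 200
 195 199 202 231 233 232 232 234 232 233]
col327 [233 233 232 232 232 230 229 139  95  97  96 175 201 197 202 152  81  59
  58  59  59  55  55  60  57  52]
```

Request:
{"fn": "carry_out", "kwargs": {
  "motion": [
    {"tx": -1.5,"ty": 9,"tz": 0,"ax": 0,"ay": 0,"az": 0,"claw": -1},
    {"tx": -1.5,"ty": 9.5,"tz": 0,"ax": 0,"ay": 0,"az": 0,"claw": -1},
    {"tx": -1.5,"ty": 10,"tz": 5,"ax": 0,"ay": 0,"az": 0,"claw": -1},
    {"tx": -1,"ty": 9,"tz": 10,"ax": 0,"ay": 0,"az": 0,"claw": -1},
    {"tx": 0,"ty": 0,"tz": 15,"ax": 0,"ay": 0,"az": 0,"claw": -1},
    {"tx": 0,"ty": 0,"tz": 15,"ax": 0,"ay": 0,"az": 0,"claw": -1},
    {"tx": 0,"ty": 0,"tz": 9,"ax": 0,"ay": 0,"az": 0,"claw": -1},
    {"tx": 0,"ty": 0,"tz": 0,"ax": 0,"ay": 0,"az": 0,"claw": -1}
  ]
}}

```text
time: 8.45
ee_pos: [0.5291, 0.0431, 0.0644]
tool_rot: [-0.045, 0.999, -0.001, -0.002]
ft_force: [-0.6, -0.3, -2.2]
gripper_width: 0.0564
gripper_force: 64.4
```

Run:
```python
from h import *
go(.5307,.0428,.0526); a=shot('scene');c=shot('wrist')
i=cv2.resize(a['image'][170:260,260:380],None,fx=4,fy=4,interpolation=2); j=c['image'][120:340,120:440]
o=np.zeros((360,800,3),np.uint8);o[:,:480]=i;o[:220,480:]=j;cv2.imwrite('pics/c5.png',o[:,:,::-1])
```

```text
t 8.45 p [0.5291 0.0431 0.0644] yaw -174.84 tz [-0.003 -0.002 -1.   ] F [-0.56 -0.31 -2.19] w 0.0564 gf 64.4
tool mm [-1.6 -0.5 11.8]
```

View pics/c5.png

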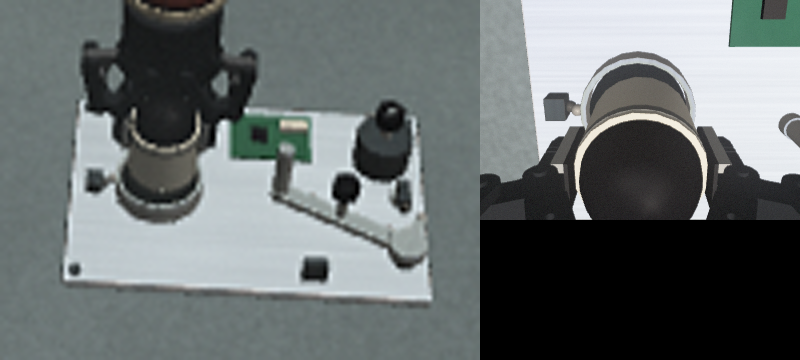

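The head foot sits just above the collar and is centred sideways. Lowering gently onto the pad.

Request:
{"fn": "carry_out", "kwargs": {
  "motion": [
    {"tx": -1,"ty": 0,"tz": 1,"ax": 0,"ay": 0,"az": 0,"claw": -1},
    {"tx": 0,"ty": 0,"tz": 2,"ax": 0,"ay": 0,"az": 0,"claw": -1},
    {"tx": 0,"ty": 0,"tz": 2,"ax": 0,"ay": 0,"az": 0,"claw": -1},
    {"tx": 0,"ty": 0,"tz": 2,"ax": 0,"ay": 0,"az": 0,"claw": -1},
    {"tx": 0,"ty": 0,"tz": 2,"ax": 0,"ay": 0,"az": 0,"claw": -1},
    {"tx": 0,"ty": 0,"tz": 1,"ax": 0,"ay": 0,"az": 0,"claw": -1},
    {"tx": 0,"ty": 0,"tz": 0,"ax": 0,"ay": 0,"az": 0,"claw": -1},
    {"tx": 0,"ty": 0,"tz": 0,"ax": 0,"ay": 0,"az": 0,"claw": -1}
  ]
}}

```text
time: 9.35
ee_pos: [0.5314, 0.044, 0.0564]
tool_rot: [-0.045, 0.999, -0.0, 0.0]
ft_force: [-0.6, -1.0, -2.3]
gripper_width: 0.0561
gripper_force: 64.4
```

Request:
{"fn": "carry_out", "kwargs": {
  "motion": [
    {"tx": 0,"ty": 0,"tz": 2,"ax": 0,"ay": 0,"az": 0,"claw": -1},
    {"tx": 0,"ty": 0,"tz": 2,"ax": 0,"ay": 0,"az": 0,"claw": -1},
    {"tx": 0,"ty": 0,"tz": 1.5,"ax": 0,"ay": 0,"az": 0,"claw": -1},
    {"tx": 0,"ty": 0,"tz": 1.5,"ax": 0,"ay": 0,"az": 0,"claw": -1},
    {"tx": 0,"ty": 0,"tz": 1,"ax": 0,"ay": 0,"az": 0,"claw": -1},
    {"tx": 0,"ty": 0,"tz": 0,"ax": 0,"ay": 0,"az": 0,"claw": -1},
    {"tx": 0,"ty": 0,"tz": 0,"ax": 0,"ay": 0,"az": 0,"claw": -1},
    {"tx": 0,"ty": 0,"tz": 0,"ax": 0,"ay": 0,"az": 0,"claw": -1}
  ]
}}

```text
time: 10.15
ee_pos: [0.5315, 0.0442, 0.0485]
tool_rot: [-0.045, 0.999, 0.0, 0.0]
ft_force: [-0.7, 0.1, 3.0]
gripper_width: 0.0564
gripper_force: 65.0
```

Request:
{"fn": "carry_out", "kwargs": {
  "motion": [
    {"tx": 0,"ty": 0,"tz": 1.5,"ax": 0,"ay": 0,"az": 0,"claw": -1},
    {"tx": 0,"ty": 0,"tz": 1.5,"ax": 0,"ay": 0,"az": 0,"claw": -1},
    {"tx": 0,"ty": 0,"tz": 1.5,"ax": 0,"ay": 0,"az": 0,"claw": -1},
    {"tx": 0,"ty": 0,"tz": 1,"ax": 0,"ay": 0,"az": 0,"claw": -1},
    {"tx": 0,"ty": 0,"tz": 0.5,"ax": 0,"ay": 0,"az": 0,"claw": -1},
    {"tx": 0,"ty": 0,"tz": 0,"ax": 0,"ay": 0,"az": 0,"claw": -1},
    {"tx": 0,"ty": 0,"tz": 0,"ax": 0,"ay": 0,"az": 0,"claw": -1},
    {"tx": 0,"ty": 0,"tz": 0,"ax": 0,"ay": 0,"az": 0,"claw": -1}
  ]
}}

```text
time: 10.95
ee_pos: [0.5314, 0.044, 0.0426]
tool_rot: [-0.045, 0.999, 0.0, -0.0]
ft_force: [-4.8, -0.7, 7.3]
gripper_width: 0.0562
gripper_force: 65.6
```

Request:
{"fn": "carry_out", "kwargs": {
  "motion": [
    {"tx": 0,"ty": 0,"tz": 0.5,"ax": 0,"ay": 0,"az": 0,"claw": -1},
    {"tx": 0,"ty": 0,"tz": 0.5,"ax": 0,"ay": 0,"az": 0,"claw": -1},
    {"tx": 0,"ty": 0,"tz": 0.5,"ax": 0,"ay": 0,"az": 0,"claw": -1},
    {"tx": 0,"ty": 0,"tz": 0.5,"ax": 0,"ay": 0,"az": 0,"claw": -1},
    {"tx": 0,"ty": 0,"tz": 0,"ax": 0,"ay": 0,"az": 0,"claw": -1},
    {"tx": 0,"ty": 0,"tz": 0,"ax": 0,"ay": 0,"az": 0,"claw": -1},
    {"tx": 0,"ty": 0,"tz": 0,"ax": 0,"ay": 0,"az": 0,"claw": -1},
    {"tx": 0,"ty": 0,"tz": 0,"ax": 0,"ay": 0,"az": 0,"claw": -1}
  ]
}}

```text
time: 11.75
ee_pos: [0.5317, 0.0441, 0.0423]
tool_rot: [-0.045, 0.999, 0.001, 0.0]
ft_force: [-13.3, -0.5, 31.0]
gripper_width: 0.0564
gripper_force: 68.0
```

The pad is on its stop at about 33 N. I'll relieve the side load, then release.

Request:
{"fn": "carry_out", "kwargs": {
  "motion": [
    {"tx": 0.7,"ty": 0,"tz": -0.5,"ax": 0,"ay": 0,"az": 0,"claw": -1},
    {"tx": 0.8,"ty": 0,"tz": -0.5,"ax": 0,"ay": 0,"az": 0,"claw": -1},
    {"tx": 0.5,"ty": 0,"tz": 0,"ax": 0,"ay": 0,"az": 0,"claw": -1},
    {"tx": 0,"ty": 0,"tz": 0,"ax": 0,"ay": 0,"az": 0,"claw": -1},
    {"tx": 0,"ty": 0,"tz": 0,"ax": 0,"ay": 0,"az": 0,"claw": -1},
    {"tx": 0,"ty": 0,"tz": 0,"ax": 0,"ay": 0,"az": 0,"claw": -1},
    {"tx": 0,"ty": 0,"tz": 0,"ax": 0,"ay": 0,"az": 0,"claw": -1},
    {"tx": 0,"ty": 0,"tz": 0,"ax": 0,"ay": 0,"az": 0,"claw": -1}
  ]
}}

```text
time: 12.55
ee_pos: [0.5313, 0.044, 0.0426]
tool_rot: [-0.045, 0.999, 0.0, 0.002]
ft_force: [0.3, 0.1, 10.7]
gripper_width: 0.0566
gripper_force: 65.5
```

Request:
{"fn": "carry_out", "kwargs": {
  "motion": [
    {"tx": 0,"ty": 0,"tz": 0,"ax": 0,"ay": 0,"az": 0,"claw": 0.4},
    {"tx": 0,"ty": 0,"tz": 0,"ax": 0,"ay": 0,"az": 0,"claw": 0.6},
    {"tx": 0,"ty": 0,"tz": 0,"ax": 0,"ay": 0,"az": 0,"claw": 1},
    {"tx": 0,"ty": 0,"tz": 0,"ax": 0,"ay": 0,"az": 0,"claw": 1},
    {"tx": 0,"ty": 0,"tz": 0,"ax": 0,"ay": 0,"az": 0,"claw": 1},
    {"tx": 0,"ty": 0,"tz": 0,"ax": 0,"ay": 0,"az": 0,"claw": 1},
    {"tx": 0,"ty": 0,"tz": 0,"ax": 0,"ay": 0,"az": 0,"claw": 1},
    {"tx": 0,"ty": 0,"tz": 0,"ax": 0,"ay": 0,"az": 0,"claw": 1}
  ]
}}

```text
time: 13.35
ee_pos: [0.5294, 0.0439, 0.0413]
tool_rot: [-0.045, 0.999, -0.0, 0.0]
ft_force: [1.1, -0.0, 0.4]
gripper_width: 0.0853
gripper_force: 0.0
```

Request:
{"fn": "carry_out", "kwargs": {
  "motion": [
    {"tx": 0,"ty": 0,"tz": -5,"ax": 0,"ay": 0,"az": 0,"claw": 1},
    {"tx": 0,"ty": 0,"tz": -10,"ax": 0,"ay": 0,"az": 0,"claw": 1},
    {"tx": 0,"ty": 0,"tz": -20,"ax": 0,"ay": 0,"az": 0,"claw": 1},
    {"tx": 0,"ty": 0,"tz": -25,"ax": 0,"ay": 0,"az": 0,"claw": 1},
    {"tx": 0,"ty": 0,"tz": -25,"ax": 0,"ay": 0,"az": 0,"claw": 1},
    {"tx": 0,"ty": 0,"tz": -20,"ax": 0,"ay": 0,"az": 0,"claw": 1},
    {"tx": 0,"ty": 0,"tz": 0,"ax": 0,"ay": 0,"az": 0,"claw": 1},
    {"tx": 0,"ty": 0,"tz": 0,"ax": 0,"ay": 0,"az": 0,"claw": 1}
  ]
}}

```text
time: 14.15
ee_pos: [0.5296, 0.044, 0.1469]
tool_rot: [-0.046, 0.999, 0.0, 0.001]
ft_force: [-0.8, -0.8, -0.4]
gripper_width: 0.0853
gripper_force: 0.0
```

Run:
```python
from h import *
p,M=st(); c=shot('wrist','w6')
Rz=R.from_euler('z',.0899).as_matrix()
for n,q in dict(collar=(0,-.075,.031),headrim=(0,-.075,.074),post=(.01,.0265,.085),pivot=(.06,.13,.045),motor=(-.045,.115,.076)).items():
    P=Rz@np.array(q)+[.5253,.1183,0]; print(n,P.round(4),proj(c,P).round(1))
```

```text
t 14.15 p [0.5296 0.044  0.1469] yaw -174.78 tz [ 0.001  0.001 -1.   ] F [-0.84 -0.83 -0.41] w 0.0853 gf 0.0
collar [0.532  0.0436 0.031 ] [279.8 200.8]
headrim [0.532  0.0436 0.074 ] [279.7 216.9]
post [0.5329 0.1456 0.085 ] [417.4 234.8]
pivot [0.5734 0.2532 0.045 ] [504.3 268.4]
motor [0.4702 0.2288 0.076 ] [546.2 158.5]
```

View pics/w6.png

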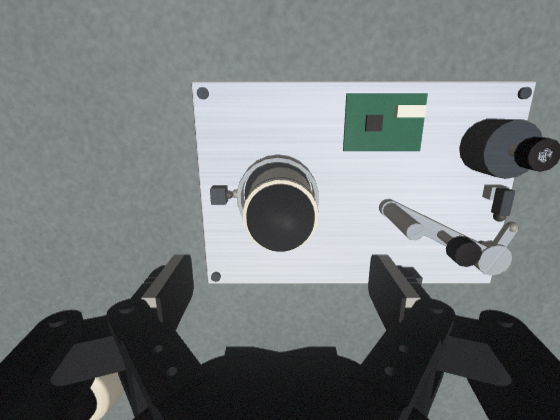

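The head is seated, with its rim centred near (281,215). The post top is near (413,232), about 3 mm from the prediction. I'll close the fingers to a small gap as a cradle and go to the post's -x side.

Request:
{"fn": "carry_out", "kwargs": {
  "motion": [
    {"tx": 3,"ty": 10,"tz": -5,"ax": 0,"ay": 0,"az": 0,"claw": -0.76},
    {"tx": 4,"ty": 15,"tz": 0,"ax": 0,"ay": 0,"az": 0,"claw": -0.76},
    {"tx": 4,"ty": 20,"tz": 0,"ax": 0,"ay": 0,"az": 0,"claw": -0.76},
    {"tx": 4,"ty": 20,"tz": 0,"ax": 0,"ay": 0,"az": 0,"claw": -0.76},
    {"tx": 4,"ty": 20,"tz": 0,"ax": 0,"ay": 0,"az": 0,"claw": -0.76},
    {"tx": 4,"ty": 15,"tz": 5,"ax": 0,"ay": 0,"az": 0,"claw": -0.76},
    {"tx": 0,"ty": 0,"tz": 0,"ax": 0,"ay": 0,"az": 0,"claw": -0.76},
    {"tx": 0,"ty": 0,"tz": 0,"ax": 0,"ay": 0,"az": 0,"claw": -0.76}
  ]
}}

```text
time: 15.0
ee_pos: [0.497, 0.1414, 0.1461]
tool_rot: [-0.046, 0.999, -0.0, -0.0]
ft_force: [1.6, -0.4, 0.4]
gripper_width: 0.0101
gripper_force: 0.0
```

```bash
cat >> h.py <<'E'
def ch(p):
    Rz=R.from_euler('z',.0899).as_matrix(); return (Rz.T@(np.array(p)-[.5253,.1183,0])*1000).round(1)
E
python3 - <<'E'
from h import *
p,M=st();print(ch(p)); c=shot('wrist','w7')
E
```

```text
t 15.0 p [0.497  0.1414 0.1461] yaw -174.74 tz [-0.001 -0.001 -1.   ] F [ 1.56 -0.42  0.41] w 0.0101 gf 0.0
[-26.1  25.5 146.1]
```

View pics/w7.png

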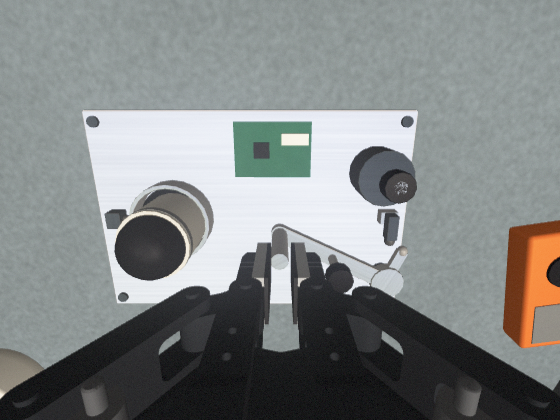

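The post (280,230–265) lines up with the finger gap, so I can descend.

Request:
{"fn": "carry_out", "kwargs": {
  "motion": [
    {"tx": 0,"ty": 0,"tz": 10,"ax": 0,"ay": 0,"az": 0,"claw": -0.76},
    {"tx": 0,"ty": 0,"tz": 18,"ax": 0,"ay": 0,"az": 0,"claw": -0.76},
    {"tx": 0,"ty": 0,"tz": 20,"ax": 0,"ay": 0,"az": 0,"claw": -0.76},
    {"tx": 0,"ty": 0,"tz": 20,"ax": 0,"ay": 0,"az": 0,"claw": -0.76},
    {"tx": 0,"ty": 0,"tz": 12,"ax": 0,"ay": 0,"az": 0,"claw": -0.76},
    {"tx": 0,"ty": 0,"tz": 6,"ax": 0,"ay": 0,"az": 0,"claw": -0.76},
    {"tx": 0,"ty": 0,"tz": 0,"ax": 0,"ay": 0,"az": 0,"claw": -0.76},
    {"tx": 0,"ty": 0,"tz": 0,"ax": 0,"ay": 0,"az": 0,"claw": -0.76}
  ]
}}

```text
time: 15.85
ee_pos: [0.4979, 0.1413, 0.0609]
tool_rot: [-0.045, 0.999, 0.0, 0.0]
ft_force: [0.0, 0.2, -0.0]
gripper_width: 0.0102
gripper_force: 0.0
```

Request:
{"fn": "carry_out", "kwargs": {
  "motion": [
    {"tx": -4,"ty": 0,"tz": 0,"ax": 0,"ay": 0,"az": 0,"claw": -0.76},
    {"tx": -4,"ty": 0,"tz": 0,"ax": 0,"ay": 0,"az": 0,"claw": -0.76},
    {"tx": -4,"ty": 0,"tz": 0,"ax": 0,"ay": 0,"az": 0,"claw": -0.76},
    {"tx": -4,"ty": 0,"tz": 0,"ax": 0,"ay": 0,"az": 0,"claw": -0.76},
    {"tx": -4,"ty": 0,"tz": 0,"ax": 0,"ay": 0,"az": 0,"claw": -0.76},
    {"tx": -3,"ty": -1,"tz": 0,"ax": 0,"ay": 0,"az": 0,"claw": -0.76},
    {"tx": 0,"ty": 0,"tz": 0,"ax": 0,"ay": 0,"az": 0,"claw": -0.76},
    {"tx": 0,"ty": 0,"tz": 0,"ax": 0,"ay": 0,"az": 0,"claw": -0.76}
  ]
}}

```text
time: 16.65
ee_pos: [0.5194, 0.1414, 0.0599]
tool_rot: [-0.045, 0.999, -0.001, -0.001]
ft_force: [-6.3, -2.9, 4.2]
gripper_width: 0.0102
gripper_force: 3.2
```

Run:
```python
from h import *
p,M=st();print(ch(p))
```

```text
t 16.65 p [0.5194 0.1414 0.0599] yaw -174.84 tz [-0.003 -0.001 -1.   ] F [-6.27 -2.88  4.23] w 0.0102 gf 3.2
[-3.8 23.5 59.9]
```

Request:
{"fn": "carry_out", "kwargs": {
  "motion": [
    {"tx": -5,"ty": -2,"tz": 0,"ax": 0,"ay": 0,"az": 0,"claw": -0.76},
    {"tx": -5,"ty": -2,"tz": 0,"ax": 0,"ay": 0,"az": 0,"claw": -0.76},
    {"tx": -5,"ty": -1.5,"tz": 0,"ax": 0,"ay": 0,"az": 0,"claw": -0.76},
    {"tx": -5,"ty": -1,"tz": 0,"ax": 0,"ay": 0,"az": 0,"claw": -0.76},
    {"tx": -5,"ty": -1,"tz": 0,"ax": 0,"ay": 0,"az": 0,"claw": -0.76},
    {"tx": -5,"ty": -0.5,"tz": 0,"ax": 0,"ay": 0,"az": 0,"claw": -0.76},
    {"tx": -5,"ty": 0,"tz": 0,"ax": 0,"ay": 0,"az": 0,"claw": -0.76},
    {"tx": -5,"ty": 0,"tz": 0,"ax": 0,"ay": 0,"az": 0,"claw": -0.76}
  ]
}}

```text
time: 17.45
ee_pos: [0.5583, 0.1349, 0.0593]
tool_rot: [-0.044, 0.999, -0.002, -0.004]
ft_force: [-13.2, -10.1, 9.2]
gripper_width: 0.0108
gripper_force: 11.2
```

Run:
```python
from h import *
p,M=st();print(ch(p))
```

```text
t 17.45 p [0.5583 0.1349 0.0593] yaw -174.91 tz [-0.007 -0.004 -1.   ] F [-13.15 -10.06   9.25] w 0.0108 gf 11.2
[34.4 13.6 59.3]
```

Request:
{"fn": "carry_out", "kwargs": {
  "motion": [
    {"tx": -3,"ty": -1,"tz": 0,"ax": 0,"ay": 0,"az": 0,"claw": -0.76},
    {"tx": -4,"ty": -0.5,"tz": 0,"ax": 0,"ay": 0,"az": 0,"claw": -0.76},
    {"tx": -4,"ty": 0,"tz": 0,"ax": 0,"ay": 0,"az": 0,"claw": -0.76},
    {"tx": -4,"ty": 0,"tz": 0,"ax": 0,"ay": 0,"az": 0,"claw": -0.76},
    {"tx": -4,"ty": 0,"tz": 0,"ax": 0,"ay": 0,"az": 0,"claw": -0.76},
    {"tx": -3,"ty": 0.5,"tz": 0,"ax": 0,"ay": 0,"az": 0,"claw": -0.76},
    {"tx": 0,"ty": 0,"tz": 0,"ax": 0,"ay": 0,"az": 0,"claw": -0.76},
    {"tx": 0,"ty": 0,"tz": 0,"ax": 0,"ay": 0,"az": 0,"claw": -0.76}
  ]
}}

```text
time: 18.25
ee_pos: [0.5809, 0.1372, 0.0592]
tool_rot: [-0.045, 0.999, -0.001, -0.003]
ft_force: [-8.5, -6.1, 2.3]
gripper_width: 0.0102
gripper_force: 6.8
```

Run:
```python
from h import *
p,M=st();print(ch(p))
```

```text
t 18.25 p [0.5809 0.1372 0.0592] yaw -174.86 tz [-0.005 -0.003 -1.   ] F [-8.48 -6.14  2.27] w 0.0102 gf 6.8
[57.1 13.8 59.2]
```

Request:
{"fn": "carry_out", "kwargs": {
  "motion": [
    {"tx": -2,"ty": 0,"tz": 0,"ax": 0,"ay": 0,"az": 0,"claw": -0.76},
    {"tx": -2,"ty": 0,"tz": 0,"ax": 0,"ay": 0,"az": 0,"claw": -0.76},
    {"tx": -1,"ty": 0,"tz": 0,"ax": 0,"ay": 0,"az": 0,"claw": -0.76},
    {"tx": -1,"ty": 0,"tz": 0,"ax": 0,"ay": 0,"az": 0,"claw": -0.76},
    {"tx": 0,"ty": 0,"tz": 0,"ax": 0,"ay": 0,"az": 0,"claw": -0.76},
    {"tx": 0,"ty": 0,"tz": 0,"ax": 0,"ay": 0,"az": 0,"claw": -0.76},
    {"tx": 0,"ty": 0,"tz": 0,"ax": 0,"ay": 0,"az": 0,"claw": -0.76},
    {"tx": 0,"ty": 0,"tz": 0,"ax": 0,"ay": 0,"az": 0,"claw": -0.76}
  ]
}}

```text
time: 19.05
ee_pos: [0.5849, 0.138, 0.0589]
tool_rot: [-0.045, 0.999, -0.001, -0.005]
ft_force: [-17.3, -5.3, 7.4]
gripper_width: 0.0105
gripper_force: 11.1
```

Run:
```python
from h import *
p,M=st();print(ch(p)); a=shot('scene');c=shot('wrist')
i=cv2.resize(a['image'][170:260,260:380],None,fx=3.9,fy=4,interpolation=2); j=c['image'][100:400,0:332]
o=np.zeros((360,800,3),np.uint8);o[:,:468]=i;o[:300,468:]=j;cv2.imwrite('pics/c8.png',o[:,:,::-1])
```

```text
t 19.05 p [0.5849 0.138  0.0589] yaw -174.83 tz [-0.009 -0.002 -1.   ] F [-17.26  -5.35   7.38] w 0.0105 gf 11.1
[61.1 14.3 58.9]
```

View pics/c8.png

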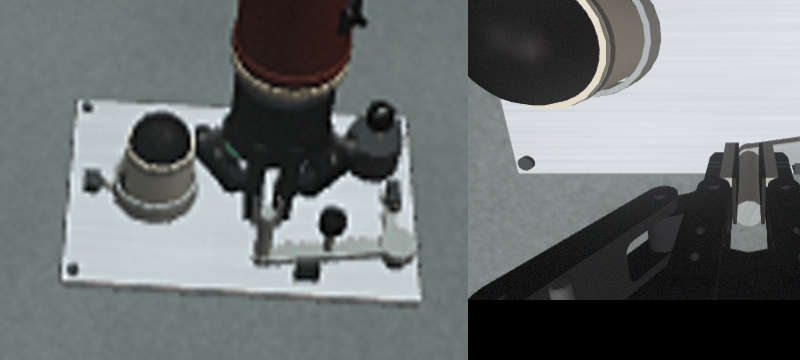

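The tensioner arm is back at its stop with 17 N of push, and the post sits between the fingertips. The head stands upright in the collar, clear of the gripper, so I'm handing in.

```bash
python3 -c "
from h import *
st(); print(job_done())"
```

```text
t 19.15 p [0.5849 0.138  0.0589] yaw -174.83 tz [-0.009 -0.002 -1.   ] F [-16.18  -5.07   8.27] w 0.01 gf 11.1
the job is handed in; nothing more can be done
None
```

I handed the job in at 19.2 s with the head seated upright on the fully lowered pad and the fingertips holding the tensioner arm at its stop with about 17 N; the hand-in gave no verdict.

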